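# Slide the drilling carriage home with its lock held down

### The arm

A 7-joint arm with a two-finger parallel gripper is mounted at the origin on the work surface. World frame = base frame: x ahead of the robot, y to its left, z up, the work surface at z = 0. Lengths are in m, angles in rad, forces in N, time in s.
With the tool pointing down it reaches from about 0.425 to 0.95 m from the base axis. Payload 4.7 kg.
Tool frame: the origin (TCP) lies at the very end of the fingers, on their centre line; the grasp point (between the pads) lies 19 mm behind it (env.tcp_to_grasp is the distance from the TCP to the grasp point, in m); z points along the fingers, x is the direction in which the jaws open and shut, and the axes are right-handed (so a half turn about z gives the same grasp; the last joint's range is limited). The gripper opens to 87 mm and grips with 3 to 60 N. Pads are 19 mm wide; open, the fingers measure 117 mm over their backs; the gripper's body (75 mm by 190 mm) begins 51 mm behind the grasp point.
Start: joints at [1.189, 0.469, -0.049, 1.532, 0.024, 1.141, -0.082], TCP at [0.233, -0.633, 0.223] pointing down, gripper open.
Joint ranges: [-2.59, 2.59], [-0.33, 1.99], [-1.39, 1.29], [0.1, 2.45], [-1.04, 4.18], [0.21, 1.99], [-2.66, 2.66]. Speed limits (rad/s): [2.57, 2.57, 3.14, 3.14, 3.14, 3.14, 3.14].

### API

Orientations are given as a rotation vector (axis times angle).
In Python, from cell import env gives the robot as it stands. The module is installed in compiled form; this text tells all that it offers.
- The arm moves only by the tool apply_moves, never from a script. Its argument "deltas" is a list of rows, each an object of numbers: "x", "y", "z": the shift along the world's x, y, z in mm; "ax", "ay", "az": the turn, a rotation vector about the world's x, y, z in degrees. In form: [{"x": .., "y": .., "z": .., "ax": .., "ay": .., "az": ..}, ...]. A call has exactly 5 rows; each row shifts and turns the commanded pose from where the row before left it; what a row does not reach is not made up. A row lasts 1/8 s, in which the tool goes at most 62.5 mm and 10.7 degrees, less where a joint would pass 70% of its speed; a pose out of reach is approached as far as the arm can. A call with a gripper value outside its range is refused whole. "gripper" is the opening, from 0 (shut) to 1 (fully open), set as the call begins (left out, the last holds). The fingers move at their own pace and stop on an object; "newtons" is the grip in N (left out, the last holds). Time passes only in rows, so rows that do not move let the fingers close, or fill a call up. It gives the time, the measured TCP pose, the force and the opening at its end, in the units of the state.
- env.get_state(): the state, without advancing time (a new reading comes with each control period).
- env.camera(name): name is "scene" or "top"; returns a dict with "frame" (480x640x3 uint8, red, green, blue), "range_z" (480x640 float32, m along the optical axis (not along the pixel's ray), 0 where there is no reading), "mtx" (3x3 intrinsics, pixels), "T" (4x4, takes a point from camera to world coordinates). Camera axes: x right, y up, looking along -z (the intrinsics and any distortion apply to the point x, -y, -z); pixel columns grow to the right and rows downward; lengths in m; the calibration is good to about 2 mm. A picture is of the moment at which its call begins.
- env.hand_in(): hands the job in, once; it reports no verdict.
The state is a dict: "time_s": time; "q": joint angles; "joint_vel": joint speeds; "effort": joint torques, N m; "ee_pos": TCP position; "ee_rot": TCP orientation; "force": force on the tool from outside, world axes, zero at the start; "torque": the same for the moment, N m; "finger_gap": finger opening in m.
Only numpy, scipy, OpenCV 4.12 (cv2) and the standard library are available. Lean on these libraries where they do the work, as an engineer would, in place of code of your own. Each camera call takes 0.05 s, during which the arm holds its last target. There are 200 camera calls.

### The job

Bring the sleeve up to the drill: press down the ribbed black lock pad on the carriage of the drilling fixture with your fingertips, keep it down while you push the carriage along its rails all the way against the end stop, then let the pad come up so the carriage is locked there, and move clear. Do not let the pad up on the way and do not touch or lift the steel sleeve standing in the carriage; leave the bin, the ring and the file alone.

Things in the scene. Friction and masses are not known exactly. Their poses are not given: they have to be found in the camera images.
- fixture: Drilling fixture bolted to the bench: dark steel base plate 480 x 130 x 12 mm, two steel guide rails, an end stop and a small fixed green drill spindle at one end. Origin on the bench under the plate (plate runs from x = -215 to +265 mm, y = +-65 mm). Its +x axis is the direction the carriage travels, towards the drill; z up. The spindle is 50 mm across with its top 108 mm above the bench, from x = 160 to 260 mm; chuck and bit reach back to x = 88 mm at 83 mm height.
- carriage (a joint): Aluminium carriage's place along the rails, in m: 0 at the rear end, 0.150 against the end stop (its limit). It is 150 mm long and 110 mm wide. The rear part is a low deck, top 44 mm above the bench, with the lock pad; the front part is a block 90 mm long, top 70 mm above the bench, with the sleeve in its bore. Carriage about 0.9 kg, about 2 N of rail friction when unlocked; while the pad is up it is clamped and will not slide (the clamp holds about 30 N).
- lock_pad (a joint): How far the lock pad is pressed down, in m: 0 up (locked), 0.008 fully down. A spring pushes it up with about 8 N at the top and 10 N fully down. From about 3 mm down the carriage is free (press it 4 mm or more); let go, it comes up by itself and locks the carriage wherever it stands.
- pad_top (a point): Centre of the top face of the lock pad, a ribbed black pad 44 mm (along travel, fixture x) by 50 mm (across), top 58 mm above the bench when up; moves with carriage and pad; axes as the fixture's. A fingertip on it can push forward against the wall that begins 24 mm ahead of this point.
- wall (a point): Point on the upright rear face of the carriage's front block, the wall just ahead of the pad, 60 mm above the bench, mid-width. The wall is 110 mm wide and rises to 70 mm above the bench, 12 mm above the pad when it is up; it faces back along fixture -x and is what the finger pushes on.
- nest (a point): Centre of the floor of the 56 mm bore in the carriage's front block, 46 mm above the bench; the sleeve stands on it, 45 mm ahead of the wall. Moves with the carriage.
- sleeve: Steel sleeve, 52 mm outside, 48 mm tall, 0.2 kg, standing free to lift in the bore; its origin is the centre of its underside, its top is 94 mm above the bench.
- end_stop (a point): Centre of the rubber-buffered face of the end stop, 50 mm above the bench, where the front of the carriage comes to rest; then the wall is 90 mm and the pad's centre 114 mm behind this point along the fixture's x.
- bin: Red open parts bin with drill bits, 100 x 160 x 55 mm tall, origin at the centre of its underside. Bystander, beyond the fixture.
- ring: Flat aluminium ring, 120 mm outside, 8 mm thick, origin at the centre of its underside. Bystander, on the robot's side of the fixture.
- file: Hand file with wooden handle, 250 mm long, 20 mm thick, lying; origin under its middle. Bystander, beyond the fixture.

How it is judged:
On the way, in this order (a step that is already met when the one before it is completed fails the run):
1. the lock pad is pressed down with the carriage still where it started (value of joint lock_pad above 0.0015 m and distance of nest from where it was at the start of the episode below 0.01 m), for 0.1 s.
2. the carriage is against the end stop with the pad still held down (value of joint carriage above 0.147 m and value of joint lock_pad above 0.0015 m), for 0.1 s.
At the end, for the whole second after the job is handed in: The carriage stands still within 3 mm of its end stop, the lock pad is fully up again (within 1 mm), the sleeve stands on the floor of its bore (within 3 mm), and bin, ring and file are within 15 mm of where they were (value of joint carriage above 0.147 m and value of joint lock_pad below 0.001 m and velocity of joint carriage between -0.005 and 0.005 m/s and z of sleeve in the frame of nest below 0.003 m and distance of each of bin, ring, file from where it was at the start of the episode below 0.015 m); the robot touches nothing.
It fails at once if the pad is up while the carriage is on its way (more than 10 mm from its start and more than 4 mm short of the stop) (distance of nest from where it was at the start of the episode above 0.01 m and value of joint carriage below 0.146 m and value of joint lock_pad below 0.001 m).
It fails at once if the sleeve is touched by the robot (over 0.5 N) (contact force between any of the fingers, the arm and sleeve above 0.5 N).
It fails at once if the sleeve is lifted 6 mm or more (z of sleeve in the frame of nest above 0.006 m).
It fails at once if the bin, the ring or the file is lifted or pushed away by more than 15 mm (distance of any of bin, ring, file from where it was at the start of the episode above 0.015 m).
It also fails if it takes over 38 s, if anything falls off the work surface, if the arm or the gripper's body presses on something with over 40 N, if the wrist force passes 120 N, or if a joint passes its speed limit or range.

## Working session

There is one attempt and no reset: what is moved stays moved. The work goes in short steps, Python scripts to look and compute and a tool call to move; the robot and the scene stay as the last step left them, time stands still between calls to the robot, and variables do not carry over. Pictures are saved under pics/ and viewed, about 8 in all and at most 12, crops included, and the job is handed in when it is done.

Besides the shell and the picture viewer there is one more tool, called after "Request:" by a JSON object that holds its "method" and its "body". apply_moves: Moves the arm, as the interface text tells. Its arguments: {"type":"object","properties":{"deltas":{"type":"array"},"gripper":{"type":"number"},"newtons":{"type":"number"}},"required":["deltas"]}

```bash
mkdir -p pics
cat > h.py <<'E'
import numpy as np, cv2
from cell import env
def cloud(c):
    K=c["mtx"];T=c["T"];d=c["range_z"]
    v,u=np.mgrid[:480,:640]
    p=np.stack([(u-K[0,2])/K[0,0]*d,-(v-K[1,2])/K[1,1]*d,-d],-1)
    P=p@T[:3,:3].T+T[:3,3]; P[d<=0]=np.nan
    return P
def save(n,a): cv2.imwrite(n,a[:,:,::-1])
E
python3 - <<'E'
from h import *
print(env.get_state())
for n in("top","scene"):
    c=env.camera(n);save(f"pics/{n}0.png",c["frame"]);np.savez(f"{n}0.npz",**c);print(c["mtx"],c["T"])
E
```

```text
{'time_s': 0.0, 'q': array([ 1.18906889,  0.46942311, -0.04860076,  1.53368912,  0.02409472,
        1.14096706, -0.08227455]), 'joint_vel': array([-0.00153771, -0.00069111, -0.00086327, -0.00072144,  0.00029659,
        0.00043519,  0.00069944]), 'effort': array([ 1.53817541e-04, -5.07978666e+01, -8.04949994e-02, -2.36158597e+01,
       -6.12989464e-02,  3.79142468e-02,  1.86799321e-04]), 'ee_pos': array([ 0.23305904, -0.63286053,  0.22151382]), 'ee_rot': array([-2.57602920e+00,  1.79642933e+00,  2.50247385e-03]), 'force': array([-0.56986114,  0.13747503, -0.11390995]), 'torque': array([ 0.03706087,  0.06652726, -0.03092604]), 'finger_gap': 0.08714385863445626}
[[568.76476673   0.         321.89137854]
 [  0.         568.76476673 245.25480483]
 [  0.           0.           1.        ]] [[ 0.02826584  0.98643199 -0.1617188   0.42155159]
 [-0.99956694  0.02921717  0.00350702  0.04282809]
 [ 0.0081844   0.16154964  0.98683065  1.04336782]
 [ 0.          0.          0.          1.        ]]
[[556.57554738   0.         312.05472022]
 [  0.         556.57554738 245.6358724 ]
 [  0.           0.           1.        ]] [[-0.50226066 -0.6257893   0.59675958  1.03859494]
 [ 0.86471473 -0.36478679  0.34525214  0.3223422 ]
 [ 0.00163492  0.68943336  0.72434727  0.63498933]
 [ 0.          0.          0.          1.        ]]
```

View pics/top0.png

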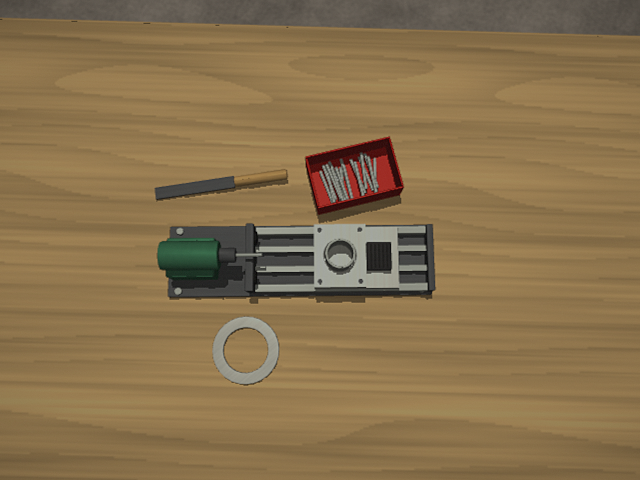

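View pics/scene0.png

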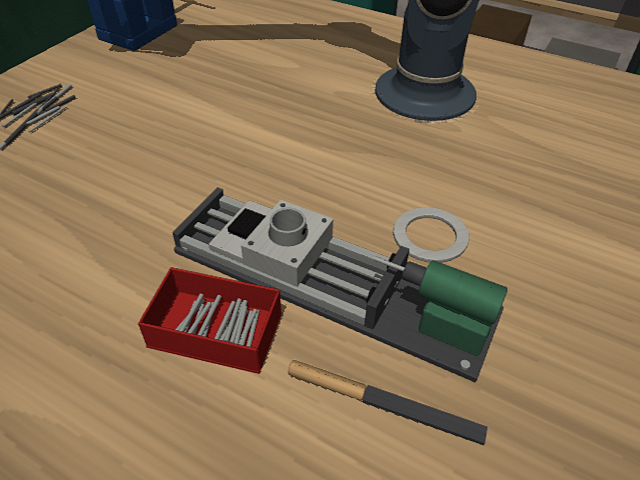

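The top view shows the pad at about (378,256), the sleeve at (340,254), the drill to the left (world +y), the bin at (355,175), the file at (220,185) and the ring at (246,350). The scene view agrees. Next I'll measure the points.

Run:
```python
from h import *
c=dict(np.load("top0.npz"));P=cloud(c);f=c["frame"].astype(int)
def ray(u,v,z):
    K=c["mtx"];T=c["T"];d=T[:3,:3]@np.array([(u-K[0,2])/K[0,0],-(v-K[1,2])/K[1,1],-1]);return T[:3,3]+d*(z-T[2,3])/d[2]
m=np.zeros((480,640),np.uint8);m[232:285,362:396]=(f.sum(2)<150)[232:285,362:396]
m=cv2.morphologyEx(m,cv2.MORPH_OPEN,np.ones((3,3)))
n,l,s,ce=cv2.connectedComponentsWithStats(m);i=1+s[1:,4].argmax();print(s[i],ce[i])
print("pad",ray(*ce[i],.058),"z med",np.nanmedian(P[l==i],0))
r=cv2.minAreaRect(cv2.findContours((l==i).astype(np.uint8),0,1)[0][0]);print(r);print([ray(*b,.058).round(4) for b in cv2.boxPoints(r)])
# block top from range
for nm,lo,hi in(("block",.064,.076),("sleeve",.088,.1),("deck",.039,.05)):
    b=((P[...,2]>lo)&(P[...,2]<hi)).astype(np.uint8);b[:, :305]=0;b[:222]=0;b[300:]=0;b[:,405:]=0
    b=cv2.morphologyEx(b,cv2.MORPH_OPEN,np.ones((3,3)))if nm!="sleeve" else b
    pts=np.float32(P[b>0][:,:2])*1000;print(nm,len(pts),pts.mean(0),cv2.minAreaRect(pts),np.nanmedian(P[b>0][:,2]))
# green spindle for axis
g=((f[...,1]>f[...,0]+25)&(f[...,1]>f[...,2]+15)).astype(np.uint8);g[:220]=0;g[300:]=0
q=P[(g>0)&(P[...,2]>.1)];print("spindle",len(q),np.nanmean(q,0),np.nanmax(q[:,2]))
# plate rear wall / ext
b=(P[...,2]>.006)&(P[...,2]<.09);b[:222]=0;b[302:]=0
pts=np.float32(P[b][:,:2])*1000;print("plate",cv2.minAreaRect(pts))
```

```text
[367 242  24  29 695] [378.48345324 256.02014388]
pad [ 0.56686551 -0.06030092  0.058     ] z med [ 0.56681568 -0.06009441  0.05848141]
((378.5, 256.0), (28.0, 23.0), 90.0)
[array([ 0.5912, -0.0398,  0.058 ]), array([ 0.5924, -0.0803,  0.058 ]), array([ 0.5428, -0.0807,  0.058 ]), array([ 0.5416, -0.0406,  0.058 ])]
block 2431 [564.0602     8.890865] ((564.7568359375, 8.799896240234375), (110.81742095947266, 90.0234375), 2.5103983879089355) 0.070243362008653
sleeve 233 [564.1188     9.426897] ((564.2785034179688, 9.217105865478516), (50.484458923339844, 50.46341323852539), 47.129783630371094) 0.09394132378062481
deck 1627 [566.02264 -51.89267] ((565.813720703125, -34.033294677734375), (109.9757308959961, 123.89051055908203), 2.7667713165283203) 0.04474841225185844
spindle 1233 [0.55431402 0.26281672 0.10559825] 0.11318575317961643
plate ((556.7965087890625, 62.450469970703125), (143.69064331054688, 1095.8221435546875), 2.344572067260742)
```

Geometry agrees with the sizes given: pad at (567,-60), block centre at (564.5,9), travel direction about +y turned 2.4° towards -x. I'll go above the pad, bring the jaw axis across the travel and shut the gripper.

Request:
{"method": "apply_moves", "body": {"deltas": [{"x": 22, "y": 38, "z": 0, "az": 4.8}, {"x": 22, "y": 38, "z": 0, "az": 4.8}, {"x": 22, "y": 38, "z": 0, "az": 4.8}, {"x": 22, "y": 38, "z": 0, "az": 4.8}, {"x": 22, "y": 38, "z": 0, "az": 4.8}], "gripper": 0, "newtons": 20}}

```text
$.deltas[0]: bad value
```

Request:
{"method": "apply_moves", "body": {"deltas": [{"x": 22, "y": 38, "z": 0, "az": 4.8}, {"x": 22, "y": 38, "z": 0, "az": 4.8}, {"x": 22, "y": 38, "z": 0, "az": 4.8}, {"x": 22, "y": 38, "z": -10, "az": 4.8}, {"x": 22, "y": 38, "z": -10, "az": 4.8}]}}

```text
$.deltas[0]: bad value
```

Request:
{"method": "apply_moves", "body": {"deltas": [{"x": 22, "y": 38, "z": -15, "az": 4.8}, {"x": 22, "y": 38, "z": -15, "az": 4.8}, {"x": 22, "y": 38, "z": -20, "az": 4.8}, {"x": 22, "y": 38, "z": -20, "az": 4.8}, {"x": 26, "y": 41, "z": -20, "az": 4.8}]}}

```text
$.deltas[0]: bad value
```

Request:
{"method": "apply_moves", "body": {"deltas": [{"x": 0}, {"x": 0}, {"x": 0}, {"x": 0}, {"x": 0}]}}

```text
$.deltas[0]: bad value
```

All six keys seem to be required.

Request:
{"method": "apply_moves", "body": {"deltas": [{"x": 22, "y": 38, "z": 0, "ax": 0, "ay": 0, "az": 4.8}, {"x": 22, "y": 38, "z": 0, "ax": 0, "ay": 0, "az": 4.8}, {"x": 22, "y": 38, "z": 0, "ax": 0, "ay": 0, "az": 4.8}, {"x": 22, "y": 38, "z": 0, "ax": 0, "ay": 0, "az": 4.8}, {"x": 22, "y": 38, "z": 0, "ax": 0, "ay": 0, "az": 4.8}], "gripper": 0, "newtons": 20}}

```text
time_s: 0.72
ee_pos: [0.3437, -0.4419, 0.2222]
ee_rot: [-2.896, 1.218, 0.001]
force: [0.1, -1.0, -0.6]
finger_gap: 0.0449
```

Request:
{"method": "apply_moves", "body": {"deltas": [{"x": 22, "y": 38, "z": 0, "ax": 0, "ay": 0, "az": 4.8}, {"x": 22, "y": 38, "z": 0, "ax": 0, "ay": 0, "az": 4.8}, {"x": 22, "y": 38, "z": 0, "ax": 0, "ay": 0, "az": 4.8}, {"x": 22, "y": 38, "z": -10, "ax": 0, "ay": 0, "az": 4.8}, {"x": 22, "y": 38, "z": -10, "ax": 0, "ay": 0, "az": 4.8}]}}

```text
time_s: 1.35
ee_pos: [0.4536, -0.2521, 0.2022]
ee_rot: [3.086, -0.59, -0.0]
force: [0.7, -0.7, -0.1]
finger_gap: 0.0018
```

Request:
{"method": "apply_moves", "body": {"deltas": [{"x": 22, "y": 38, "z": -15, "ax": 0, "ay": 0, "az": 4.8}, {"x": 22, "y": 38, "z": -15, "ax": 0, "ay": 0, "az": 4.8}, {"x": 22, "y": 38, "z": -20, "ax": 0, "ay": 0, "az": 4.8}, {"x": 22, "y": 38, "z": -20, "ax": 0, "ay": 0, "az": 4.8}, {"x": 24, "y": 40, "z": -20, "ax": 0, "ay": 0, "az": 4.8}]}}

```text
time_s: 1.98
ee_pos: [0.5656, -0.0606, 0.1116]
ee_rot: [3.141, 0.064, -0.001]
force: [0.9, -1.2, -0.0]
finger_gap: 0.0
```

Request:
{"method": "apply_moves", "body": {"deltas": [{"x": 0, "y": 0, "z": 0, "ax": 0, "ay": 0, "az": 0}, {"x": 0, "y": 0, "z": 0, "ax": 0, "ay": 0, "az": 0}, {"x": 0, "y": 0, "z": 0, "ax": 0, "ay": 0, "az": 0}, {"x": 0, "y": 0, "z": 0, "ax": 0, "ay": 0, "az": 0}, {"x": 0, "y": 0, "z": 0, "ax": 0, "ay": 0, "az": 0}]}}

```text
time_s: 2.6
ee_pos: [0.5652, -0.0622, 0.113]
ee_rot: [3.141, 0.059, 0.001]
force: [0.2, -0.0, 0.2]
finger_gap: 0.0006
```

Run:
```python
from h import *
from scipy.spatial.transform import Rotation as R
c=env.camera("scene");save("pics/s1.png",cv2.resize(c["frame"][130:330,150:420],None,fx=2.5,fy=2.5))
s=env.get_state();print(s["ee_pos"],R.from_rotvec(s["ee_rot"]).as_matrix().round(3),s["force"],s["finger_gap"])
```

```text
[ 0.56523425 -0.06200778  0.11288015] [[ 0.999  0.038  0.001]
 [ 0.038 -0.999 -0.   ]
 [ 0.001  0.    -1.   ]] [ 0.52346332  0.07500779 -0.09842227] 0.00055577144658806
```

View pics/s1.png

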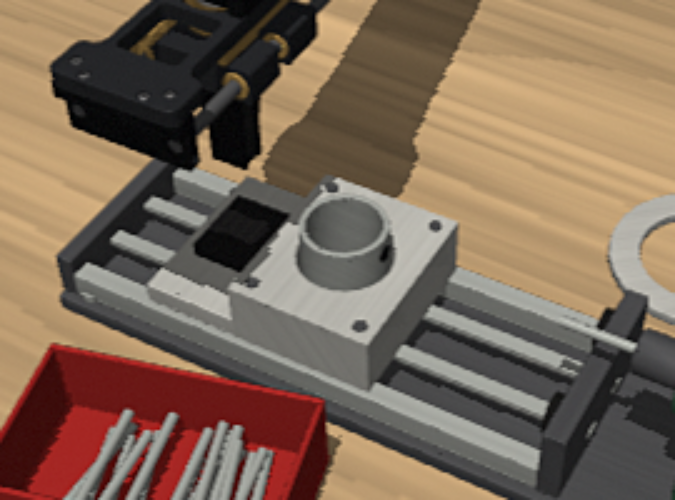

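The shut fingers hang above the pad (crop about (235,160) over (240,232)), and the sleeve is undisturbed. I'll descend to just above the pad, then press.

Request:
{"method": "apply_moves", "body": {"deltas": [{"x": 1, "y": 6, "z": -10, "ax": 0, "ay": 0, "az": 0}, {"x": 0, "y": 0, "z": -12, "ax": 0, "ay": 0, "az": 0}, {"x": 0, "y": 0, "z": -12, "ax": 0, "ay": 0, "az": 0}, {"x": 0, "y": 0, "z": -10, "ax": 0, "ay": 0, "az": 0}, {"x": 0, "y": 0, "z": -5, "ax": 0, "ay": 0, "az": 0}]}}

```text
time_s: 3.28
ee_pos: [0.5659, -0.0555, 0.0625]
ee_rot: [-3.141, -0.061, 0.002]
force: [0.1, -0.6, 0.3]
finger_gap: 0.0007
```

Request:
{"method": "apply_moves", "body": {"deltas": [{"x": 0, "y": 0, "z": -2, "ax": 0, "ay": 0, "az": 0}, {"x": 0, "y": 0, "z": -2, "ax": 0, "ay": 0, "az": 0}, {"x": 0, "y": 0, "z": -2, "ax": 0, "ay": 0, "az": 0}, {"x": 0, "y": 0, "z": -2, "ax": 0, "ay": 0, "az": 0}, {"x": 0, "y": 0, "z": 0, "ax": 0, "ay": 0, "az": 0}]}}

```text
time_s: 3.9
ee_pos: [0.5666, -0.0555, 0.0561]
ee_rot: [3.141, 0.061, 0.001]
force: [-0.7, -0.3, 4.6]
finger_gap: 0.0005
```

Request:
{"method": "apply_moves", "body": {"deltas": [{"x": 0, "y": 0, "z": -1, "ax": 0, "ay": 0, "az": 0}, {"x": 0, "y": 0, "z": -1, "ax": 0, "ay": 0, "az": 0}, {"x": 0, "y": 0, "z": -1, "ax": 0, "ay": 0, "az": 0}, {"x": 0, "y": 0, "z": -1, "ax": 0, "ay": 0, "az": 0}, {"x": 0, "y": 0, "z": 0, "ax": 0, "ay": 0, "az": 0}]}}

```text
time_s: 4.53
ee_pos: [0.5666, -0.0555, 0.0527]
ee_rot: [3.14, 0.061, 0.001]
force: [-4.1, 0.2, 8.5]
finger_gap: 0.0005
```

Request:
{"method": "apply_moves", "body": {"deltas": [{"x": 0, "y": 0, "z": -1, "ax": 0, "ay": 0, "az": 0}, {"x": 0, "y": 0, "z": -1, "ax": 0, "ay": 0, "az": 0}, {"x": 0, "y": 0, "z": 0, "ax": 0, "ay": 0, "az": 0}, {"x": 0, "y": 0, "z": 0, "ax": 0, "ay": 0, "az": 0}, {"x": 0, "y": 0, "z": 0, "ax": 0, "ay": 0, "az": 0}]}}

```text
time_s: 5.15
ee_pos: [0.5666, -0.0555, 0.0508]
ee_rot: [3.14, 0.061, 0.001]
force: [-2.6, -0.2, 9.4]
finger_gap: 0.0004
```

The pad is down about 6-7 mm at 9.4 N, still short of the bottom. Now I'll push forward.

Request:
{"method": "apply_moves", "body": {"deltas": [{"x": -0.1, "y": 3, "z": 0, "ax": 0, "ay": 0, "az": 0}, {"x": -0.1, "y": 3, "z": 0, "ax": 0, "ay": 0, "az": 0}, {"x": -0.1, "y": 3, "z": 0, "ax": 0, "ay": 0, "az": 0}, {"x": -0.1, "y": 3, "z": 0, "ax": 0, "ay": 0, "az": 0}, {"x": -0.1, "y": 3, "z": 0, "ax": 0, "ay": 0, "az": 0}]}}

```text
time_s: 5.78
ee_pos: [0.5661, -0.0415, 0.0508]
ee_rot: [3.139, 0.06, 0.001]
force: [-2.4, -2.8, 9.4]
finger_gap: 0.0006
```

Request:
{"method": "apply_moves", "body": {"deltas": [{"x": -0.2, "y": 5, "z": 0, "ax": 0, "ay": 0, "az": 0}, {"x": -0.2, "y": 5, "z": 0, "ax": 0, "ay": 0, "az": 0}, {"x": -0.2, "y": 5, "z": 0, "ax": 0, "ay": 0, "az": 0}, {"x": -0.2, "y": 5, "z": 0, "ax": 0, "ay": 0, "az": 0}, {"x": -0.2, "y": 5, "z": 0, "ax": 0, "ay": 0, "az": 0}]}}

```text
time_s: 6.4
ee_pos: [0.5652, -0.0165, 0.0508]
ee_rot: [3.139, 0.059, 0.001]
force: [-2.4, -2.8, 8.4]
finger_gap: 0.0006
```

Request:
{"method": "apply_moves", "body": {"deltas": [{"x": -0.2, "y": 5, "z": 0, "ax": 0, "ay": 0, "az": 0}, {"x": -0.2, "y": 5, "z": 0, "ax": 0, "ay": 0, "az": 0}, {"x": -0.2, "y": 5, "z": 0, "ax": 0, "ay": 0, "az": 0}, {"x": -0.2, "y": 5, "z": 0, "ax": 0, "ay": 0, "az": 0}, {"x": -0.2, "y": 5, "z": 0, "ax": 0, "ay": 0, "az": 0}]}}

```text
time_s: 7.02
ee_pos: [0.5643, 0.0086, 0.0508]
ee_rot: [3.139, 0.059, 0.002]
force: [-2.1, -2.0, 9.8]
finger_gap: 0.0006
```

Run:
```python
from h import *
c=env.camera("scene");save("pics/s2.png",cv2.resize(c["frame"][130:330,150:420],None,fx=2.5,fy=2.5))
s=env.get_state();print(s["ee_pos"],s["force"])
```

```text
[0.56425452 0.00983167 0.05088172] [-2.6128568   0.18816955  9.04612564]
```

View pics/s2.png

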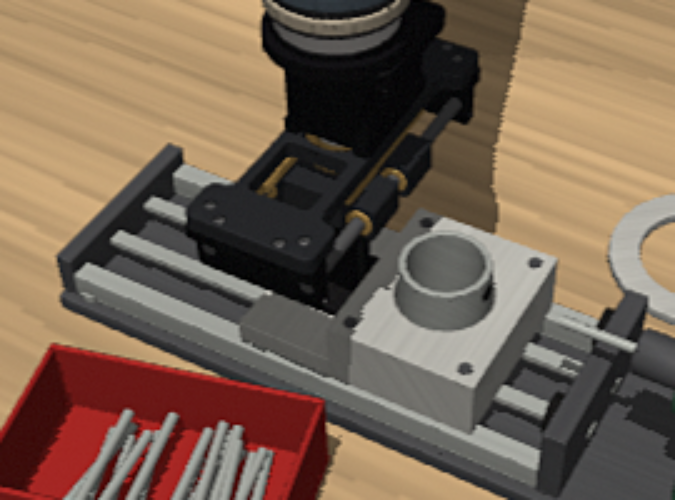

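The carriage is travelling under the finger: the block has moved from about (345,290) to (450,310) in the crop, and the sleeve is clear. Continuing.

Request:
{"method": "apply_moves", "body": {"deltas": [{"x": -0.2, "y": 5, "z": 0, "ax": 0, "ay": 0, "az": 0}, {"x": -0.2, "y": 5, "z": 0, "ax": 0, "ay": 0, "az": 0}, {"x": -0.2, "y": 5, "z": 0, "ax": 0, "ay": 0, "az": 0}, {"x": -0.2, "y": 5, "z": 0, "ax": 0, "ay": 0, "az": 0}, {"x": -0.2, "y": 5, "z": 0, "ax": 0, "ay": 0, "az": 0}]}}

```text
time_s: 7.7
ee_pos: [0.5634, 0.0337, 0.0508]
ee_rot: [3.139, 0.06, 0.002]
force: [-1.2, -2.7, 9.5]
finger_gap: 0.0002
```

Request:
{"method": "apply_moves", "body": {"deltas": [{"x": -0.2, "y": 5, "z": 0, "ax": 0, "ay": 0, "az": 0}, {"x": -0.2, "y": 5, "z": 0, "ax": 0, "ay": 0, "az": 0}, {"x": -0.2, "y": 5, "z": 0, "ax": 0, "ay": 0, "az": 0}, {"x": -0.2, "y": 5, "z": 0, "ax": 0, "ay": 0, "az": 0}, {"x": -0.2, "y": 5, "z": 0, "ax": 0, "ay": 0, "az": 0}]}}

```text
time_s: 8.32
ee_pos: [0.5635, 0.0541, 0.0509]
ee_rot: [3.133, 0.057, 0.003]
force: [-0.0, -14.9, 11.5]
finger_gap: 0.0002
```

Request:
{"method": "apply_moves", "body": {"deltas": [{"x": -0.2, "y": 5, "z": 0, "ax": 0, "ay": 0, "az": 0}, {"x": -0.2, "y": 5, "z": 0, "ax": 0, "ay": 0, "az": 0}, {"x": -0.2, "y": 5, "z": 0, "ax": 0, "ay": 0, "az": 0}, {"x": -0.2, "y": 5, "z": 0, "ax": 0, "ay": 0, "az": 0}, {"x": -0.2, "y": 5, "z": 0, "ax": 0, "ay": 0, "az": 0}]}}

```text
time_s: 8.95
ee_pos: [0.5633, 0.0544, 0.0511]
ee_rot: [3.101, 0.035, -0.007]
force: [-0.0, -56.7, 26.3]
finger_gap: 0.0004
```

Request:
{"method": "apply_moves", "body": {"deltas": [{"x": -0.1, "y": 3, "z": 0, "ax": 0, "ay": 0, "az": 0}, {"x": -0.1, "y": 2, "z": 0, "ax": 0, "ay": 0, "az": 0}, {"x": -0.1, "y": 2, "z": 0, "ax": 0, "ay": 0, "az": 0}, {"x": -0.1, "y": 2, "z": 0, "ax": 0, "ay": 0, "az": 0}, {"x": -0.1, "y": 2, "z": 0, "ax": 0, "ay": 0, "az": 0}]}}

```text
time_s: 9.57
ee_pos: [0.5632, 0.0544, 0.0512]
ee_rot: [3.087, 0.024, -0.011]
force: [-0.6, -69.3, 31.5]
finger_gap: 0.0001
```

The finger stopped at y≈54 with force building, so the carriage is probably at the stop, having started partway along. I'll take the load off while keeping the pad down, then look.

Request:
{"method": "apply_moves", "body": {"deltas": [{"x": 0.3, "y": -8, "z": 0, "ax": 0, "ay": 0, "az": 0}, {"x": 0.3, "y": -8, "z": 0, "ax": 0, "ay": 0, "az": 0}, {"x": 0.3, "y": -8, "z": 0, "ax": 0, "ay": 0, "az": 0}, {"x": 0.2, "y": -6, "z": 0, "ax": 0, "ay": 0, "az": 0}, {"x": 0, "y": 0, "z": 0, "ax": 0, "ay": 0, "az": 0}]}}

```text
time_s: 10.2
ee_pos: [0.5635, 0.0541, 0.051]
ee_rot: [3.127, 0.049, 0.002]
force: [0.4, -20.1, 12.8]
finger_gap: 0.0003
```

Run:
```python
from h import *
s=env.get_state();print(s["ee_pos"],s["ee_rot"],s["force"],s["torque"])
c=env.camera("scene");c2=env.camera("top")
a=cv2.resize(c["frame"][110:330,200:520],(800,550));save("pics/s3.png",a)
b=cv2.resize(c2["frame"][200:320,150:450],(800,320));save("pics/t3.png",b)
for cc,n in((c,"scene"),(c2,"top")):
    P=cloud(cc);q=P[(abs(P[...,2]-.094)<.004)&(abs(P[...,0]-.56)<.05)&(P[...,1]>.05)&(P[...,1]<.17)]
    b=P[(abs(P[...,2]-.070)<.003)&(abs(P[...,0]-.56)<.08)&(P[...,1]>-.05)&(P[...,1]<.26)]
    print(n,len(q),np.nanmean(q,0) if len(q) else 0,len(b),np.percentile(b[:,1],[0,1,5,50,95,99,100]).round(4) if len(b) else 0)
    np.savez(f"{n}3.npz",**cc)
```

```text
[0.56348505 0.05411402 0.05099169] [3.12714809e+00 4.89409146e-02 2.04662345e-03] [  0.36904613 -20.11439958  12.7630033 ] [-4.24680678 -0.16047807  0.08920981]
scene 327 [0.56297645 0.10984999 0.09269688] 2648 [0.0608 0.0652 0.0693 0.1192 0.1526 0.1883 0.2595]
top 94 [0.55212571 0.1234676  0.09399726] 1041 [0.0902 0.0909 0.0976 0.1387 0.1534 0.1555 0.2155]
```

View pics/s3.png

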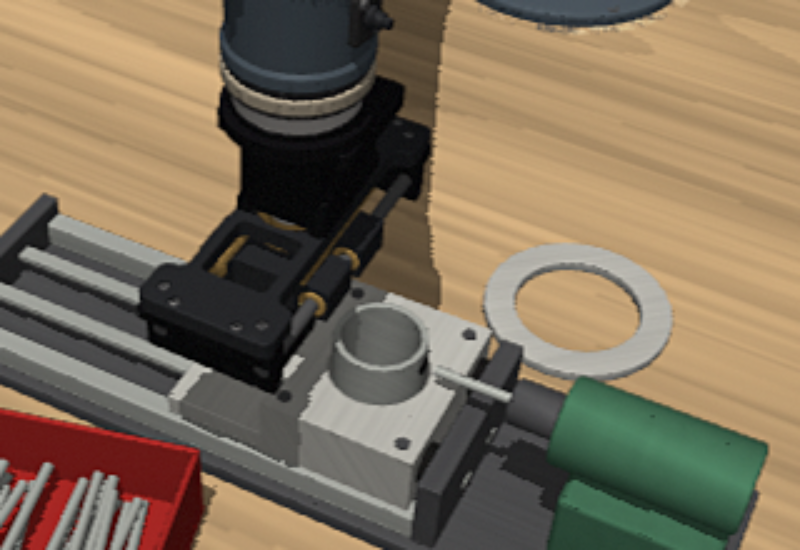

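View pics/t3.png

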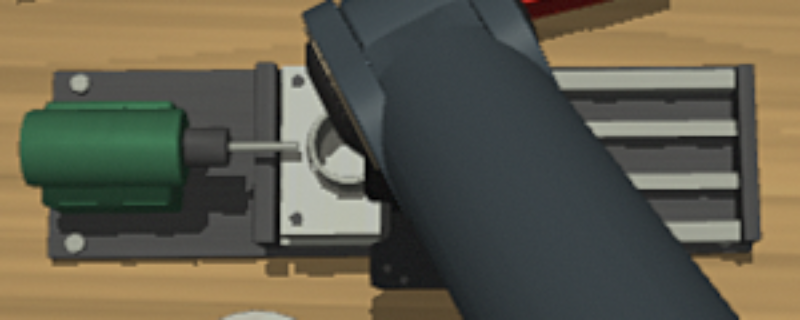

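The block sits against the end stop (scene crop (415,490); top crop edge x≈278), and the sleeve moved 100 mm to y=0.110. The carriage had therefore started about 50 mm along. The pad is still down (TCP z 51 mm). I'll ease off most of the push, then let the pad up.

Request:
{"method": "apply_moves", "body": {"deltas": [{"x": 0.1, "y": -4, "z": 0, "ax": 0, "ay": 0, "az": 0}, {"x": 0.1, "y": -4, "z": 0, "ax": 0, "ay": 0, "az": 0}, {"x": 0, "y": 0, "z": 0, "ax": 0, "ay": 0, "az": 0}, {"x": 0, "y": 0, "z": 3, "ax": 0, "ay": 0, "az": 0}, {"x": 0, "y": 0, "z": 3, "ax": 0, "ay": 0, "az": 0}]}}

```text
time_s: 10.92
ee_pos: [0.5634, 0.054, 0.0565]
ee_rot: [3.137, 0.057, 0.005]
force: [3.1, -6.1, 2.0]
finger_gap: 0.0005
```

Request:
{"method": "apply_moves", "body": {"deltas": [{"x": 0, "y": 0, "z": 3, "ax": 0, "ay": 0, "az": 0}, {"x": 0, "y": 0, "z": 3, "ax": 0, "ay": 0, "az": 0}, {"x": 0, "y": 0, "z": 3, "ax": 0, "ay": 0, "az": 0}, {"x": 0, "y": -5, "z": 0, "ax": 0, "ay": 0, "az": 0}, {"x": 0, "y": -5, "z": 0, "ax": 0, "ay": 0, "az": 0}]}}

```text
time_s: 11.55
ee_pos: [0.5617, 0.0478, 0.0646]
ee_rot: [-3.14, -0.061, -0.001]
force: [-0.0, 0.2, -0.0]
finger_gap: 0.0002
```

Released. I'll lift clear, then go back along −y out of the camera's way.

Request:
{"method": "apply_moves", "body": {"deltas": [{"x": 0, "y": -2, "z": 15, "ax": 0, "ay": 0, "az": 0}, {"x": 0, "y": -5, "z": 25, "ax": 0, "ay": 0, "az": 0}, {"x": 0, "y": -15, "z": 25, "ax": 0, "ay": 0, "az": 0}, {"x": 0, "y": -25, "z": 25, "ax": 0, "ay": 0, "az": 0}, {"x": 0, "y": -35, "z": 25, "ax": 0, "ay": 0, "az": 0}]}}

```text
time_s: 12.18
ee_pos: [0.5619, -0.0337, 0.1817]
ee_rot: [-3.14, -0.065, -0.003]
force: [0.5, 0.3, 0.9]
finger_gap: 0.0006
```

Request:
{"method": "apply_moves", "body": {"deltas": [{"x": 0, "y": -40, "z": 0, "ax": 0, "ay": 0, "az": 0}, {"x": 0, "y": -40, "z": 0, "ax": 0, "ay": 0, "az": 0}, {"x": 0, "y": -40, "z": 0, "ax": 0, "ay": 0, "az": 0}, {"x": 0, "y": -40, "z": 0, "ax": 0, "ay": 0, "az": 0}, {"x": 0, "y": -40, "z": 0, "ax": 0, "ay": 0, "az": 0}]}}

```text
time_s: 12.8
ee_pos: [0.5619, -0.2354, 0.1809]
ee_rot: [3.141, 0.062, 0.003]
force: [0.3, 0.8, -0.3]
finger_gap: 0.0004
```

Run:
```python
from h import *
s=env.get_state();print(s["time_s"],s["ee_pos"],s["force"])
c=env.camera("top");P=cloud(c);save("pics/t4.png",c["frame"])
P0=cloud(dict(np.load("top0.npz")))
for n,Q,y0 in(("start",P0,.0094),("now",P,.1098)):
    box=lambda lo,hi,a,b:Q[(Q[...,2]>lo)&(Q[...,2]<hi)&(abs(Q[...,0]-.562)<.06)&(Q[...,1]>y0+a)&(Q[...,1]<y0+b)]
    sl=box(.088,.1,-.03,.03);bl=box(.066,.074,-.05,.043);pad=box(0,.09,-.08,-.06);pad=pad[abs(pad[:,0]-.565)<.015]
    print(n,"sleeve",sl.mean(0),np.median(sl[:,2]),"block",cv2.minAreaRect(np.float32(bl[:,:2]*1000)),"padz",np.median(pad[:,2]))
for n,u0,u1,v0,v1 in(("bin",290,420,130,217),("file",150,292,165,205),("ring",205,285,310,390)):
    a,b=[np.nanmean(q[v0:v1,u0:u1][q[v0:v1,u0:u1][...,2]>(.004)],0) for q in(P0,P)];print(n,((b-a)*1000).round(1))
st=P[(P[...,2]>.052)&(P[...,2]<.066)&(abs(P[...,0]-.56)<.06)&(P[...,1]>.15)&(P[...,1]<.2)];print("stop y",np.percentile(st[:,1],[2,50,98]) if len(st) else 0)
```

```text
12.8 [ 0.56191407 -0.23535461  0.18094142] [ 0.27842652  0.79731635 -0.29384742]
start sleeve [0.56411891 0.0094269  0.09359892] 0.09394132378062481 block ((564.721923828125, 8.260772705078125), (110.76699829101562, 88.56602478027344), 1.7307231426239014) padz 0.05885419449616269
now sleeve [0.56079124 0.10957496 0.09370468] 0.0938307286893249 block ((560.90576171875, 109.1488037109375), (109.2825698852539, 89.4653091430664), 1.7244576215744019) padz 0.05879624038891473
bin [ 0.3 -1.   0. ]
file [ 0.1 -0.4  0.1]
ring [0.  0.5 0. ]
stop y [0.15563291 0.16535364 0.1746577 ]
```

View pics/t4.png

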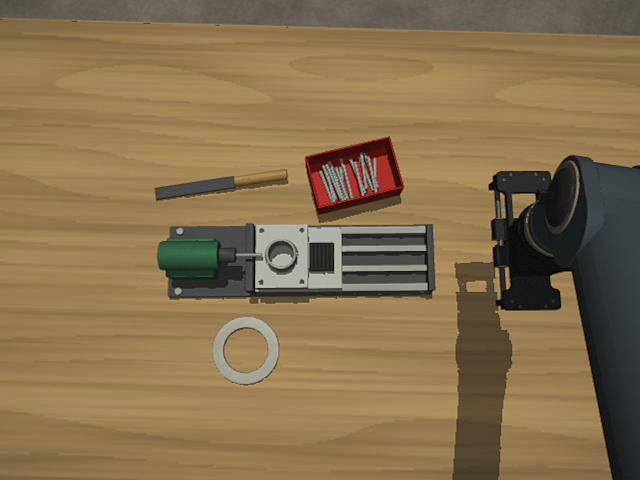

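The block's front is at y≈0.154-0.155 and the stop's face at ≈0.155. The pad is up at its starting height, the sleeve is seated, and the bystanders have not moved. I'll hand in.

```bash
python3 -c "
from cell import env
print(env.hand_in())"
```

```text
the job is handed in; nothing more can be done
None
```

The carriage is against the end stop with the lock pad up again, and I handed the job in at 12.8 s. The hand-in gives no verdict, so these are my own checks.

I pressed the pad about 7 mm down with shut fingertips and pushed the carriage about 100 mm to the stop. It had started about 50 mm along the rails, not at the rear end. I then eased off the push, let the pad come up and moved clear.

**Last checks:**

| Check | Result |
|---|---|
| Front of block / face of end stop | y ≈ 0.154 m / y ≈ 0.155 m, equal within the camera's accuracy |
| Top of pad | 58.8 mm, against 58.9 mm at the start, so fully up |
| Top of sleeve | 93.8 mm, against 93.9 mm at the start, so seated |
| Bin, ring and file | moved 1 mm or less, which is within measuring noise |
| Arm | clear, tool force about 1 N |

**What went wrong:** I had assumed a 150 mm stroke and kept commanding the push after the carriage had reached the stop. The push on the wall rose to about 69 N forward and 31 N vertically before I backed off. That is below the 120 N wrist limit. The push went through the fingertips; I saw no sign of the arm or gripper body pressing on anything, but did not measure that separately.

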